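# Run a fingertip along the bur box and close its lids

### The arm

A 6-joint arm with a two-finger parallel gripper is mounted at the origin on the work surface. World frame = base frame: x ahead of the robot, y to its left, z up, the work surface at z = 0. Lengths are in m, angles in rad, forces in N, time in s.
With the tool pointing down it reaches from about 0.25 to 0.85 m from the base axis. Payload 12.5 kg.
Tool frame: the origin (TCP) lies on the mounting face of the last link; the fingertips stand 186 mm ahead of it and the grasp point (between the pads) lies 167 mm ahead of it; z points along the fingers, x is the direction in which the jaws open and shut, and the axes are right-handed (so a half turn about z gives the same grasp; the last joint's range is limited). The gripper opens to 93 mm and grips with 3 to 60 N. Pads are 15 mm wide; open, the fingers measure 128 mm over their backs; the gripper's body (75 mm by 188 mm) begins 65 mm behind the grasp point.
Start: joints at [-0.085, 0.351, 1.652, -0, 1.139, -0.085], TCP at [0.55, 0, 0.405] pointing down, gripper open.
Joint ranges: [-2.75, 2.75], [-0.79, 2.1], [0.01, 2.65], [-1.57, 4.71], [0.07, 3.14], [-2.87, 2.87]. Speed limits (rad/s): [2.22, 2.22, 2.79, 3.14, 3.14, 3.14].

### API

Orientations are given as a unit quaternion [x, y, z, w].
In Python, from workcell import r gives the robot as it stands.
- The arm moves only by the shell command python3 -m crank 'ROWS' [OPENING] [FORCE]. ROWS is JSON, a list of rows, each an object with "offset": the shift along the tool's x, y, z in cm, a list of three; "rotation": the turn, a rotation vector about the tool's x, y, z in rad, a list of three. In form: [{"offset": [x, y, z], "rotation": [wx, wy, wz]}, ...]. A call has exactly 8 rows; each row is the pose to reach, as a shift and turn from the pose measured when the call began, along the tool's axes at that moment; what a row does not reach only later rows make up. A row lasts 1/10 s, in which the tool goes at most 50 mm and 8.59 degrees, less where a joint would pass 70% of its speed; a pose out of reach is approached as far as the arm can. A call with a gripper value outside its range is refused whole. OPENING is the closure in counts, from 0 (fully open) to 255 (shut), set as the call begins (- or left out, the last holds). The fingers move at their own pace and stop on an object; FORCE is the grip in N (left out, the last holds). Time passes only in rows, so rows that repeat a pose let the fingers close, or fill a call up. It gives the time, the measured TCP pose, the force and the opening at its end, in the units of the state.
- r.read_state(): the state, without advancing time (a new reading comes with each control period).
- r.grab_frame(name): name is "scene" or "side" or "wrist"; returns a dict with "img" (384x512x3 uint8, blue, green, red), "fovy" (degrees; the focal length in pixels is half the picture's height over the tangent of half this angle, whatever the lens; pixels are square), "cx", "cy" (the principal point, pixels), "R" (3x3) and "t" (3): a world point X has camera coordinates R X + t. Camera axes: x right, y down, z forward; pixel columns grow to the right and rows downward; lengths in m; the calibration is good to about 2 mm. A picture is of the moment at which its call begins. There is no depth.
- r.finish_job(): hands the job in, once; it reports no verdict.
Trained networks look in a picture, given as the dict that the camera call returned (one of the last four; its "shot" number tells which), for a name from the list of things; names that differ only in an ending like _2 or _b are one class to them, and where a whole thing is asked for, a point or a joint stands for the part that bears it (a point fixed in the world has none). Each returns a list of dicts, best first, with "confidence" (0 to 1); they miss things now and then, are a little off and sometimes report something else, mostly with a low value. They report only what shows in the picture. A call takes as long as a camera call.
- r.recognise(picture, thing): "at" ([column, row] in pixels, amid what is visible of it).
- r.trace(picture, thing): "mask" (384x512 bool, what is visible of it) and "at" ([column, row] in pixels, amid what is visible of it).
The state is a dict: "clock": time; "joint_positions": joint angles; "qvel": joint speeds; "tau": joint torques, N m; "tool_pos": TCP position; "tool_rot": TCP orientation; "wrist_force": force on the tool from outside, world axes, zero at the start; "moment": the same for the moment, N m; "width": finger opening in m.
Only numpy, scipy, OpenCV 4.12 (cv2) and the standard library are available. Lean on these libraries where they do the work, as an engineer would, in place of code of your own. Each camera call takes 0.05 s, during which the arm holds its last target.

### The job

The five blue lids of the crescent-shaped bur box have been left ajar and grinding dust gets in: starting at the box's red end, run your fingertips lightly along the row so that the lids close one after the other, in order from the red end, until all five lie flat. Only touch the lids and the box gently from above; do not pull any lid further open, do not lift, tip or shove the box, and leave everything else on the bench where it is.

Things in the scene. Friction and masses are not known exactly. Their poses are not given: they have to be found in the camera images.
- burbox: loose white crescent-shaped bur box, about 0.8 kg, on the bench: 40 mm wide, 255 mm long along its middle line (an arc of radius 260 mm), flat top 40 mm above the bench. Origin: at bench level under the middle of the arc; z up, x to the convex side, arc's centre at x = -260 mm. The red block ends the row on the -y side; five blue flap lids follow at 44 mm pitch towards +y
- red_end (a point): centre of the flat top of the solid red block (36 mm along the row, 40 mm wide, 40 mm high) where the row begins; lid 1 follows it
- seat1 (a point): point of the box (it does not move with the lid) where the middle of lid 1's top lies once shut, 40 mm above the bench, level with the red block and the 3 mm dividers; lid 1 is number 1 from the red block
- lid1 (a joint): opening angle (rad) of blue lid 1 (38 mm along the row, 39 wide, 4 thick, white stripe at the free edge): 0 shut, 0.45 to 0.85 at the start, at most 1.5. Hinged across the row at its edge nearer the red block; the far edge sticks up. Weak friction hinge (under 1 N at the free edge): stays where left, stops hard when shut
- seat2 (a point): point of the box (it does not move with the lid) where the middle of lid 2's top lies once shut, 40 mm above the bench, level with the red block and the 3 mm dividers; lid 2 is number 2 from the red block
- lid2 (a joint): opening angle (rad) of blue lid 2 (38 mm along the row, 39 wide, 4 thick, white stripe at the free edge): 0 shut, 0.45 to 0.85 at the start, at most 1.5. Hinged across the row at its edge nearer the red block; the far edge sticks up. Weak friction hinge (under 1 N at the free edge): stays where left, stops hard when shut
- seat3 (a point): point of the box (it does not move with the lid) where the middle of lid 3's top lies once shut, 40 mm above the bench, level with the red block and the 3 mm dividers; lid 3 is number 3 from the red block
- lid3 (a joint): opening angle (rad) of blue lid 3 (38 mm along the row, 39 wide, 4 thick, white stripe at the free edge): 0 shut, 0.45 to 0.85 at the start, at most 1.5. Hinged across the row at its edge nearer the red block; the far edge sticks up. Weak friction hinge (under 1 N at the free edge): stays where left, stops hard when shut
- seat4 (a point): point of the box (it does not move with the lid) where the middle of lid 4's top lies once shut, 40 mm above the bench, level with the red block and the 3 mm dividers; lid 4 is number 4 from the red block
- lid4 (a joint): opening angle (rad) of blue lid 4 (38 mm along the row, 39 wide, 4 thick, white stripe at the free edge): 0 shut, 0.45 to 0.85 at the start, at most 1.5. Hinged across the row at its edge nearer the red block; the far edge sticks up. Weak friction hinge (under 1 N at the free edge): stays where left, stops hard when shut
- seat5 (a point): point of the box (it does not move with the lid) where the middle of lid 5's top lies once shut, 40 mm above the bench, level with the red block and the 3 mm dividers; lid 5 is number 5 from the red block
- lid5 (a joint): opening angle (rad) of blue lid 5 (38 mm along the row, 39 wide, 4 thick, white stripe at the free edge): 0 shut, 0.45 to 0.85 at the start, at most 1.5. Hinged across the row at its edge nearer the red block; the far edge sticks up. Weak friction hinge (under 1 N at the free edge): stays where left, stops hard when shut
- cast: bystander, to be left alone: plaster dental cast, 58 x 62 mm, 32 mm high, with a horseshoe of white teeth, standing in the hollow of the bur box's curve; origin under its centre
- jar: bystander, to be left alone: small jar with yellow cap, 44 mm across, 45 mm high, behind the bur box; origin under its centre
- spatula: bystander, to be left alone: plaster spatula lying flat, wooden handle and narrow steel blade, 150 mm long, 15 mm wide, 11 mm high, behind the bur box; origin on its underside
- bowl: bystander, to be left alone: green mixing bowl, 110 mm across, 65 mm high, to the left; origin under its centre
- brush: bystander, to be left alone: lying brush, 160 mm long, to the left; origin on its underside
- bottle: bystander, to be left alone: bottle with blue cap, 56 mm across, 150 mm high, to the right; origin under its centre
- cup: bystander, to be left alone: grey cup, 72 mm across, 80 mm high, to the right; origin under its centre

How it is judged:
By the outcome, as a careful person would: the job done as asked, in the order asked, and still so for the second after the job is handed in, with the robot touching nothing.
It also fails if it takes over 48 s, if anything falls off the work surface, if the arm or the gripper's body presses on something with over 40 N, if the wrist force passes 120 N, or if a joint passes its speed limit or range.

## Working session

There is one attempt and no reset: what is moved stays moved. The work goes in short steps, Python scripts to look and compute and a shell command to move; the robot and the scene stay as the last step left them, time stands still between calls to the robot, and variables do not carry over. Pictures are saved under pics/ and viewed, and the job is handed in when it is done.

```bash
mkdir -p pics; ls; python3 - <<'E'
from workcell import r
import cv2
s=r.read_state();print(s)
for n in ["scene","side","wrist"]:
    f=r.grab_frame(n);cv2.imwrite(f"pics/{n}0.png",f["img"]);print(n,f["fovy"],f["cx"],f["cy"],f["R"],f["t"])
E
```

```text
pics
{'clock': 0.0, 'joint_positions': array([-8.46152787e-02,  3.51242753e-01,  1.65242462e+00, -1.44867042e-05,
        1.13908649e+00, -8.46389139e-02]), 'qvel': array([-0.00011808, -0.0001525 ,  0.00025038, -0.00092912, -0.00224399,
        0.00050993]), 'tau': array([ 1.41757551e-03, -4.97321892e+01, -2.85254824e+01,  6.99741254e-02,
        2.57699919e-02, -1.73020858e-04]), 'tool_pos': array([5.49873006e-01, 2.67357605e-05, 4.04197529e-01]), 'tool_rot': array([ 9.99999831e-01,  1.48521861e-05, -5.79084603e-04, -4.25229270e-05]), 'wrist_force': array([-0.08068666,  0.14515062,  1.08806149]), 'moment': array([ 0.01810753, -0.01849899,  0.00360034]), 'width': 0.0930802702033061}
scene 50.60612245441598 252.97547757035537 193.16688252369255 [[ 0.28297813  0.95904183  0.01273355]
 [ 0.83462652 -0.23968303 -0.49593409]
 [-0.47256952  0.15096626 -0.8682668 ]] [-0.14047127 -0.43113674  1.47040084]
side 47.41286777780717 249.50813535313227 193.64800796702755 [[-0.83789034 -0.54579969 -0.0065176 ]
 [-0.32023451  0.50121104 -0.80388889]
 [ 0.442029   -0.67148358 -0.59474378]] [0.47854109 0.22599781 1.2654182 ]
wrist 58.36956436270088 258.65683519420935 192.9896100748664 [[ 9.99998550e-01 -8.52054365e-04 -1.47441552e-03]
 [-4.59787983e-04 -9.68760868e-01  2.47996311e-01]
 [-1.63966240e-03 -2.47995273e-01 -9.68759855e-01]] [-0.54906846 -0.02941222  0.39039282]
```

View pics/scene0.png

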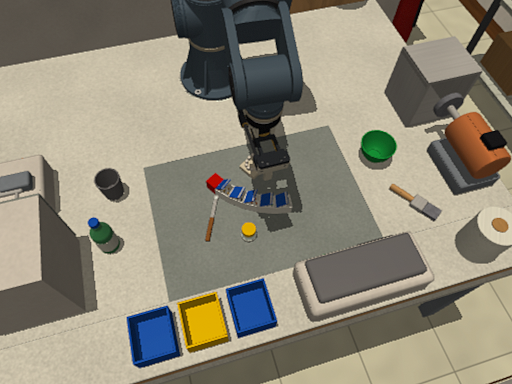

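View pics/side0.png

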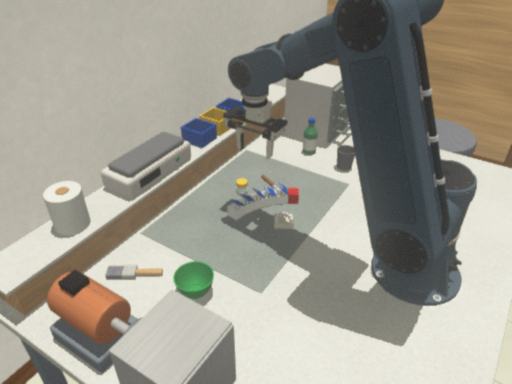

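View pics/wrist0.png

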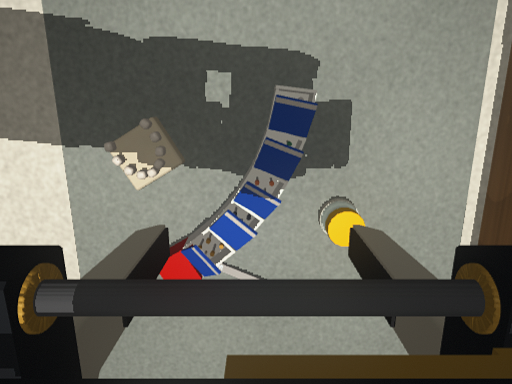

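```bash
python3 -m crank '[{"offset":[0,1,-1],"rotation":[0,0,0]},{"offset":[0,3,-2],"rotation":[0,0,0]},{"offset":[0,5,-3],"rotation":[0,0,0]},{"offset":[0,7,-4],"rotation":[0,0,0]},{"offset":[0,8,-4],"rotation":[0,0,0]},{"offset":[0,8,-4],"rotation":[0,0,0]},{"offset":[0,8,-4],"rotation":[0,0,0]},{"offset":[0,8,-4],"rotation":[0,0,0]}]' 255 10
cat > h.py <<'E'
import numpy as np,cv2
def proj(f,X):
    X=np.atleast_2d(X);c=X@np.array(f["R"]).T+np.array(f["t"])
    F=192/np.tan(np.radians(f["fovy"])/2)
    return np.c_[F*c[:,0]/c[:,2]+f["cx"],F*c[:,1]/c[:,2]+f["cy"]]
def back(f,p,z):
    F=192/np.tan(np.radians(f["fovy"])/2);R=np.array(f["R"]);t=np.array(f["t"])
    d=R.T@np.array([(p[0]-f["cx"])/F,(p[1]-f["cy"])/F,1]);C=-R.T@t
    return C+d*(z-C[2])/d[2]
E
python3 - <<'E'
from workcell import r
from h import *
import pickle
out={}
for n in ["wrist","scene"]:
    f=r.grab_frame(n);cv2.imwrite(f"pics/{n}1.png",f["img"])
    f["det"]={}
    for t in ["burbox","red_end","lid1","lid2","lid3","lid4","lid5","cast","jar","spatula"]:
        d=r.trace(f,t);f["det"][t]=d
        print(n,t,[(np.round(q["at"]),round(q["confidence"],2),int(q["mask"].sum())) for q in d[:5]])
    out[n]=f
pickle.dump(out,open("v1.pkl","wb"))
print(r.read_state()["clock"])
E
```

```text
clock: 0.95
tool_pos: [0.5499, -0.0794, 0.4439]
tool_rot: [1.0, 0.0, -0.001, -0.0]
wrist_force: [0.1, 0.5, 0.5]
width: 0.0338
wrist burbox [(array([149.,  80.]), 0.72, 3147), (array([256., 117.]), 0.69, 8885)]
wrist red_end [(array([257., 118.]), 0.69, 8927)]
wrist lid1 [(array([234., 148.]), 0.83, 1050), (array([280.,  77.]), 0.82, 1356), (array([203., 177.]), 0.67, 687), (array([256., 116.]), 0.66, 1068), (array([290.,  36.]), 0.57, 1556)]
wrist lid2 [(array([234., 148.]), 0.83, 1050), (array([280.,  77.]), 0.82, 1356), (array([203., 177.]), 0.67, 687), (array([256., 116.]), 0.66, 1068), (array([290.,  36.]), 0.57, 1556)]
wrist lid3 [(array([234., 148.]), 0.83, 1050), (array([280.,  77.]), 0.82, 1356), (array([203., 177.]), 0.67, 687), (array([256., 116.]), 0.66, 1068), (array([290.,  36.]), 0.57, 1556)]
wrist lid4 [(array([234., 148.]), 0.83, 1050), (array([280.,  77.]), 0.82, 1356), (array([203., 177.]), 0.67, 687), (array([256., 116.]), 0.66, 1068), (array([290.,  36.]), 0.57, 1556)]
wrist lid5 [(array([234., 148.]), 0.83, 1050), (array([280.,  77.]), 0.82, 1356), (array([203., 
[... 817 characters left out ...]
2., 204.]), 0.54, 145), (array([223., 186.]), 0.47, 69), (array([251., 196.]), 0.47, 124)]
scene lid4 [(array([266., 202.]), 0.67, 133), (array([250., 200.]), 0.61, 1661), (array([282., 204.]), 0.54, 145), (array([223., 186.]), 0.47, 69), (array([251., 196.]), 0.47, 124)]
scene lid5 [(array([266., 202.]), 0.67, 133), (array([250., 200.]), 0.61, 1661), (array([282., 204.]), 0.54, 145), (array([223., 186.]), 0.47, 69), (array([251., 196.]), 0.47, 124)]
scene cast [(array([254., 169.]), 0.81, 249), (array([111., 186.]), 0.42, 707), (array([249., 200.]), 0.4, 1587)]
scene jar [(array([249., 233.]), 0.75, 242), (array([222., 181.]), 0.45, 76)]
scene spatula [(array([214., 221.]), 0.77, 217)]
2.05
```

View pics/wrist1.png

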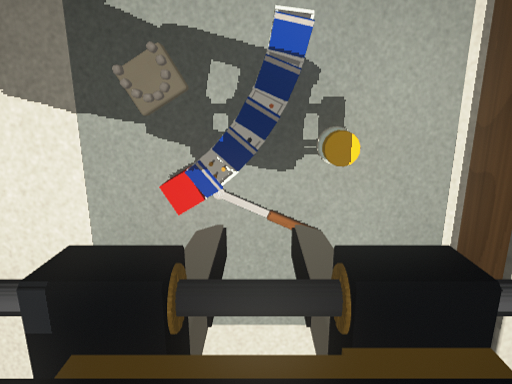

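```bash
cat > fit.py <<'E'
from h import *
from scipy.optimize import minimize
def P(b,s,w,z):
    rr=.26+w;a=s/.26
    x=-.26+rr*np.cos(a);y=rr*np.sin(a);c,sn=np.cos(b[2]),np.sin(b[2])
    return np.array([b[0]+c*x-sn*y,b[1]+sn*x+c*y,z])
SC=4
def hull(img,f,pts):
    p=proj(f,np.array(pts));h=cv2.convexHull(p.astype(np.float32))
    cv2.fillConvexPoly(img,np.round(h*SC).astype(np.int32),1)
def lidpts(b,k,a,o):
    sh=-.0885+o+.044*k  # hinge
    L=.038;m=sh+.019
    h=P(b,sh,0,.04);t=P(b,m+.001,0,0)-P(b,m-.001,0,0);t/=np.linalg.norm(t);n=np.array([t[1],-t[0],0])
    e=t*np.cos(a)+np.array([0,0,np.sin(a)]);q=np.array([0,0,np.cos(a)])-t*np.sin(a)
    return [h+n*w*.0195+e*l-q*d for w in(-1,1) for l in(0,L) for d in(0,.004)]
def render(f,p,o):
    b=p[:3];z=lambda:np.zeros((384*SC,512*SC),np.uint8)
    box,red,blue=z(),z(),z()
    S=np.linspace(-.1275,.1275,18)
    for s0,s1 in zip(S[:-1],S[1:]): hull(box,f,[P(b,s,w,h) for s in(s0,s1) for w in(-.02,.02) for h in(0,.04)])
    hull(red,f,[P(b,s,w,h) for s in(-.1275,-.0915) for w in(-.02,.02) for h in(0,.04)])
    for k in range(5): hull(blue,f,lidpts(b,k,p[3+k],o))
    box|=blue;red[blue>0]=0
    return [cv2.resize(i.astype(np.float32),(512,384),interpolation=cv2.INTER_AREA) for i in(box,red,blue)]
def iou(a,m): return np.minimum(a,m).sum()/np.maximum(a,m).sum()
E
cat > run.py <<'E'
from fit import *
import pickle
f=pickle.load(open("v1.pkl","rb"))["wrist"]
box=cv2.morphologyEx(f["det"]["red_end"][0]["mask"].astype(np.uint8),cv2.MORPH_CLOSE,np.ones((5,5)))
hsv=cv2.cvtColor(f["img"],cv2.COLOR_BGR2HSV);H,S,V=hsv[...,0],hsv[...,1],hsv[...,2]
near=cv2.dilate(box,np.ones((11,11)))>0
blue=(H>100)&(H<130)&(S>130)&near;red=((H<8)|(H>172))&(S>150)&near
red=cv2.morphologyEx(red.astype(np.uint8),cv2.MORPH_OPEN,np.ones((5,5)))>0
obs=[box.astype(np.float32),red.astype(np.float32),blue.astype(np.float32)]
print(box.sum(),red.sum(),blue.sum())
r0=back(f,(183,194),.03);r1=back(f,(293,14),.03);print(r0,r1)
d=r1-r0;yaw=np.arctan2(d[1],d[0])-np.pi/2
mid=(r0+r1)/2+np.array([np.cos(yaw),np.sin(yaw),0])*.027
p=np.r_[mid[:2],yaw,[.65]*5]
def cost(q,o=0):
    w=np.r_[q[:3]*[.01,.01,.05],q[3:8]*.15]+p
    i=render(f,w,q[8]*.002 if len(q)>8 else o);return 3-iou(i[0],obs[0])*1-iou(i[1],obs[1])-iou(i[2],obs[2])
q=np.zeros(9);print(cost(q))
for it in range(3):
    m=minimize(cost,q,method="Powell",options=dict(maxiter=4,xtol=1e-2,ftol=1e-4),bounds=[(-4,4)]*3+[(-3,3)]*5+[(-2,2)]);q=m.x;print(m.fun)
w=np.r_[q[:3]*[.01,.01,.05],q[3:8]*.15]+p;o=q[8]*.002
print("pose",w.round(4),"o",o);i=render(f,w,o);print([iou(a,b) for a,b in zip(i,obs)])
np.save("pose.npy",np.r_[w,o])
v=cv2.resize(f["img"][:230,100:380],None,fx=2.8,fy=2.8,interpolation=cv2.INTER_CUBIC)
for a,c in zip(i,((0,255,0),(0,255,255),(255,0,255))):
    g=cv2.resize(a[:230,100:380],(v.shape[1],v.shape[0]))
    cs,_=cv2.findContours((g>.5).astype(np.uint8),cv2.RETR_EXTERNAL,1);cv2.drawContours(v,cs,-1,c,1)
cv2.imwrite("pics/fit1.png",v[:600])
E
time python3 run.py
```

```text
8929 1072 4506
[ 0.4591015  -0.11359885  0.03      ] [0.5847196  0.08068427 0.03      ]
1.0943779
0.28506362
0.29001105
0.2896936
pose [ 0.5399 -0.0368 -0.6107  0.8503  0.8261  0.7732  0.8884  1.0098] o -0.0015494638768471126
[np.float32(0.95311517), np.float32(0.91981566), np.float32(0.8373755)]
real	0m31.278s
user	0m24.702s
sys	0m5.316s
```

View pics/fit1.png

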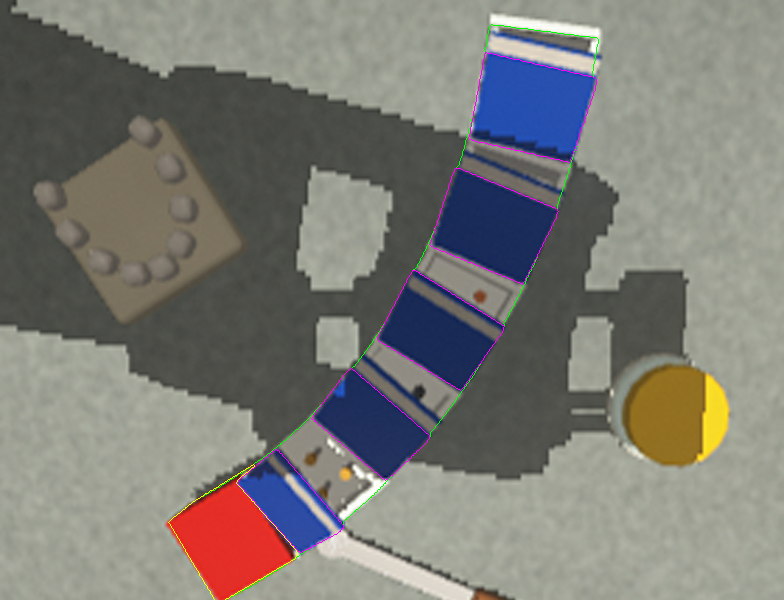

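```bash
python3 - <<'E'
s=open('run.py').read()
s=s.replace('obs=[box','''blue=cv2.morphologyEx(blue.astype(np.uint8),cv2.MORPH_CLOSE,cv2.getStructuringElement(cv2.MORPH_ELLIPSE,(8,8)))>0
wh=((V>200)&(S<50)&(cv2.dilate(box,np.ones((17,17)))>0)&(np.arange(384)[:,None]<60))
box=box|wh.astype(np.uint8)
obs=[box''').replace('fit1','fit2').replace('range(3)','range(4)')
s=s.replace('v=cv2','cv2.imwrite("pics/m.png",np.dstack([blue*255,box*255,red*255])[:230,100:380])\nv=cv2')
open('run.py','w').write(s)
E
python3 run.py
```

```text
Traceback (most recent call last):
  File "run.py", line 5, in <module>
    hscv2.imwrite("pics/m.png",np.dstack([blue*255,box*255,red*255])[:230,100:380])
    ^^^^^
NameError: name 'hscv2' is not defined
```

```bash
python3 - <<'E'
s=open('run.py').read()
bad='cv2.imwrite("pics/m.png",np.dstack([blue*255,box*255,red*255])[:230,100:380])\nv=cv2'
s=s.replace(bad,'v=cv2')
s=s.replace('\nv=cv2','\ncv2.imwrite("pics/m.png",(np.dstack(obs[::-1])*255)[:230,100:380])\nv=cv2')
open('run.py','w').write(s)
E
python3 run.py
```

```text
8933 1072 5461
[ 0.4591015  -0.11359885  0.03      ] [0.5847196  0.08068427 0.03      ]
0.96843666
0.21245128
0.21359956
0.22038245
0.21225023
pose [ 0.54   -0.0369 -0.6139  0.8466  0.5137  0.7574  0.5388  0.6506] o -0.0016903776687669004
[np.float32(0.95866483), np.float32(0.9210052), np.float32(0.9080796)][ WARN:0@31.926] global loadsave.cpp:1063 imwrite_ Unsupported depth image for selected encoder is fallbacked to CV_8U.
```

View pics/fit2.png

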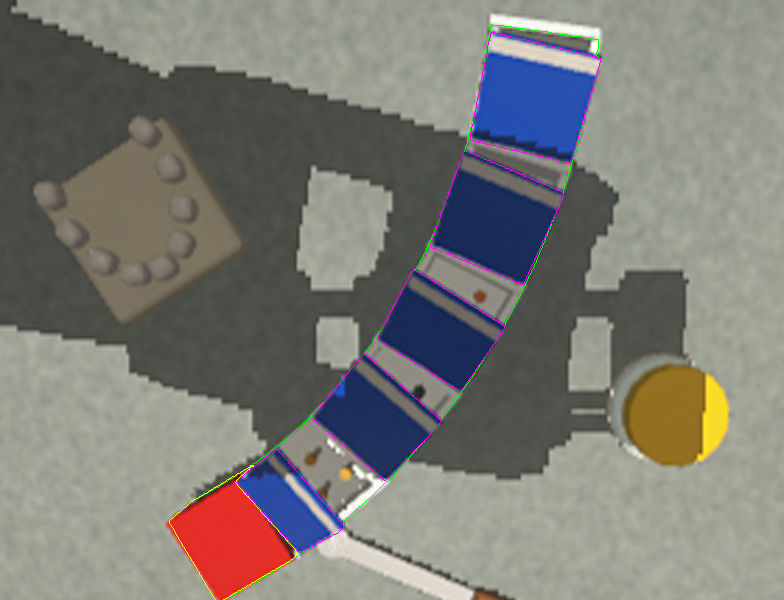

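View pics/m.png

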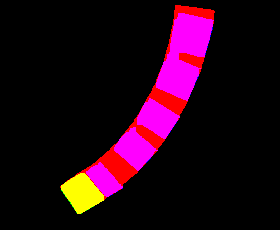

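```bash
cat > plan.py <<'E'
import sys
from fit import *
from scipy.spatial.transform import Rotation as Ro
from workcell import r
w=np.load("pose.npy");b=w[:3];o=w[8]
TIP=.186
def plan(wps):
    s=r.read_state();p=s["tool_pos"];R0=Ro.from_quat(s["tool_rot"])
    print("clock",round(s["clock"],2),"tip",(p+R0.apply([0,0,TIP])).round(4),"F",s["wrist_force"].round(2),"w",round(s["width"],4))
    for (arc,z) in wps:
        y=b[2]+arc/.26
        Rt=Ro.from_matrix(np.c_[[np.cos(y),np.sin(y),0],[np.sin(y),-np.cos(y),0],[0,0,-1]])
        t=P(b,arc,0,z+TIP)
        print("s%.4f z%.3f"%(arc,z),"off",(R0.inv().apply(t-p)*100).round(2),"rot",(R0.inv()*Rt).as_rotvec().round(3))
def hinge(k): return -.0885+o+.044*(k-1)
if __name__=="__main__":
    plan([ (hinge(float(a.split(",")[0][1:]))+.024 if a[0]=="L" else float(a.split(",")[0]),float(a.split(",")[1])) for a in sys.argv[1:]])
E
python3 plan.py -- -.1095,.08 2>/dev/null || python3 - <<'E'
from plan import *
plan([(-.1095,.08),(-.1095,.045)])
E
```

```text
clock 2.05 tip [ 0.5498 -0.08    0.2584] F [-0.02  0.32  0.18] w 0.0004
s-0.1095 z0.080 off [-8.97  3.07 17.84] rot [0.000e+00 1.000e-03 1.035e+00]
s-0.1095 z0.045 off [-8.96  3.07 21.34] rot [0.000e+00 1.000e-03 1.035e+00]
```

```bash
python3 -m crank '[{"offset":[-1.1,0.4,2],"rotation":[0,0,0.13]},{"offset":[-2.2,0.8,4.5],"rotation":[0,0,0.26]},{"offset":[-3.4,1.2,7],"rotation":[0,0,0.39]},{"offset":[-4.6,1.6,9.5],"rotation":[0,0,0.52]},{"offset":[-5.8,2,12],"rotation":[0,0,0.65]},{"offset":[-7,2.4,14.5],"rotation":[0,0,0.78]},{"offset":[-8.2,2.8,16.5],"rotation":[0,0,0.91]},{"offset":[-9,3.1,17.8],"rotation":[0,0,1.035]}]' 255 10
python3 - <<'E'
from plan import *
plan([(-.1095,.06),(-.1095,.045),(-.1095,.04)])
f=r.grab_frame("wrist");cv2.imwrite("pics/w2.png",f["img"])
f=r.grab_frame("side");cv2.imwrite("pics/s2.png",cv2.resize(f["img"][120:280,180:380],(800,640))[:600])
E
```

```text
clock: 2.85
tool_pos: [0.4589, -0.111, 0.2651]
tool_rot: [0.868, -0.497, -0.001, 0.0]
wrist_force: [0.6, -0.3, 0.1]
width: 0.0006
clock 2.85 tip [ 0.4585 -0.1109  0.0791] F [ 0.6  -0.29  0.08] w 0.0006
s-0.1095 z0.060 off [ 0.04 -0.13  1.91] rot [ 0.002  0.002 -0.005]
s-0.1095 z0.045 off [ 0.04 -0.13  3.41] rot [ 0.002  0.002 -0.005]
s-0.1095 z0.040 off [ 0.04 -0.14  3.91] rot [ 0.002  0.002 -0.005]
```

View pics/w2.png

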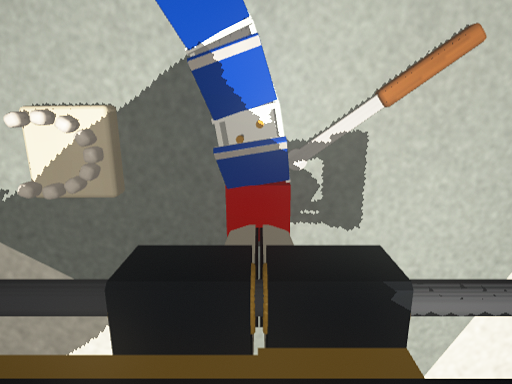

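View pics/s2.png

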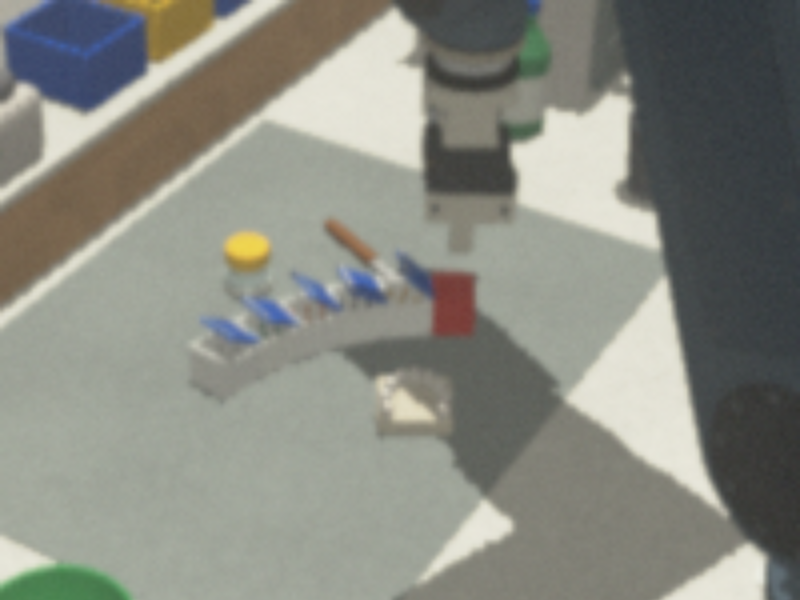

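The closed fingers hover over the red block: the finger slit is at column 259 and the block spans 227–290. All five lids are ajar. Next is a gentle touch on the red block to find its height.

```bash
python3 -m crank '[{"offset":[0,-0.1,1],"rotation":[0,0,0]},{"offset":[0,-0.1,2],"rotation":[0,0,0]},{"offset":[0,-0.1,2.8],"rotation":[0,0,0]},{"offset":[0,-0.1,3.2],"rotation":[0,0,0]},{"offset":[0,-0.1,3.5],"rotation":[0,0,0]},{"offset":[0,-0.1,3.7],"rotation":[0,0,0]},{"offset":[0,-0.1,3.8],"rotation":[0,0,0]},{"offset":[0,-0.1,3.8],"rotation":[0,0,0]}]'
python3 - <<'E'
from plan import *
plan([(-.1095,.04),(hinge(1)+.024,.08),(hinge(1)+.024,.045),(hinge(1)+.024,.04)])
E
```

```text
clock: 3.75
tool_pos: [0.4596, -0.1105, 0.2272]
tool_rot: [0.868, -0.496, -0.002, 0.0]
wrist_force: [-0.1, 0.0, 1.0]
width: 0.0006
clock 3.75 tip [ 0.4589 -0.1103  0.0412] F [-0.1   0.04  1.03] w 0.0006
s-0.1095 z0.040 off [ 0.04 -0.04  0.12] rot [ 0.003  0.003 -0.002]
s-0.0662 z0.080 off [-0.34 -4.34 -3.89] rot [ 0.002  0.003 -0.169]
s-0.0662 z0.045 off [-0.33 -4.35 -0.39] rot [ 0.002  0.003 -0.169]
s-0.0662 z0.040 off [-0.33 -4.35  0.11] rot [ 0.002  0.003 -0.169]
```

```bash
python3 -m crank '[{"offset":[0,0,0.05],"rotation":[0,0,0]},{"offset":[0,0,0.1],"rotation":[0,0,0]},{"offset":[0,0,0.15],"rotation":[0,0,0]},{"offset":[0,0,0.15],"rotation":[0,0,0]},{"offset":[0,0,0.15],"rotation":[0,0,0]},{"offset":[0,0,0.15],"rotation":[0,0,0]},{"offset":[0,0,0.15],"rotation":[0,0,0]},{"offset":[0,0,0.15],"rotation":[0,0,0]}]'
python3 - <<'E'
from plan import *
plan([(-.1095,.04),(hinge(1)+.024,.08),(hinge(1)+.024,.045),(hinge(1)+.024,.04)])
E
```

```text
clock: 4.55
tool_pos: [0.4597, -0.1105, 0.2264]
tool_rot: [0.868, -0.496, -0.002, 0.0]
wrist_force: [-2.1, 1.3, 10.8]
width: 0.0004
clock 4.55 tip [ 0.4591 -0.1104  0.0404] F [-2.13  1.28 10.76] w 0.0004
s-0.1095 z0.040 off [ 0.03 -0.04  0.04] rot [ 0.002  0.002 -0.002]
s-0.0662 z0.080 off [-0.34 -4.34 -3.97] rot [ 0.002  0.003 -0.169]
s-0.0662 z0.045 off [-0.34 -4.34 -0.47] rot [ 0.002  0.003 -0.169]
s-0.0662 z0.040 off [-0.34 -4.35  0.03] rot [ 0.002  0.003 -0.169]
```

```bash
python3 -m crank '[{"offset":[0,0,-2],"rotation":[0,0,0]},{"offset":[0,0,-4],"rotation":[0,0,0]},{"offset":[-0.1,-1.5,-4],"rotation":[0,0,-0.06]},{"offset":[-0.2,-3,-4],"rotation":[0,0,-0.12]},{"offset":[-0.34,-4.3,-4],"rotation":[0,0,-0.169]},{"offset":[-0.34,-4.35,-4],"rotation":[0,0,-0.169]},{"offset":[-0.34,-4.35,-3.7],"rotation":[0,0,-0.169]},{"offset":[-0.34,-4.35,-3.4],"rotation":[0,0,-0.169]}]'
python3 - <<'E'
from plan import *
plan([(hinge(1)+.024,.065),(hinge(1)+.024,.045),(hinge(1)+.024,.0405)])
f=r.grab_frame("side");cv2.imwrite("pics/s3.png",cv2.resize(f["img"][130:250,210:370],(800,600)))
E
```

```text
clock: 5.35
tool_pos: [0.4951, -0.0857, 0.2598]
tool_rot: [0.907, -0.421, -0.002, 0.0]
wrist_force: [0.5, -0.0, 0.0]
width: 0.0005
clock 5.35 tip [ 0.4943 -0.0855  0.0738] F [ 0.53 -0.    0.01] w 0.0005
s-0.0662 z0.065 off [ 0.01 -0.04  0.88] rot [ 0.002  0.003 -0.001]
s-0.0662 z0.045 off [ 0.02 -0.04  2.88] rot [ 0.002  0.003 -0.001]
s-0.0662 z0.041 off [ 0.02 -0.04  3.33] rot [ 0.002  0.003 -0.001]
```

View pics/s3.png

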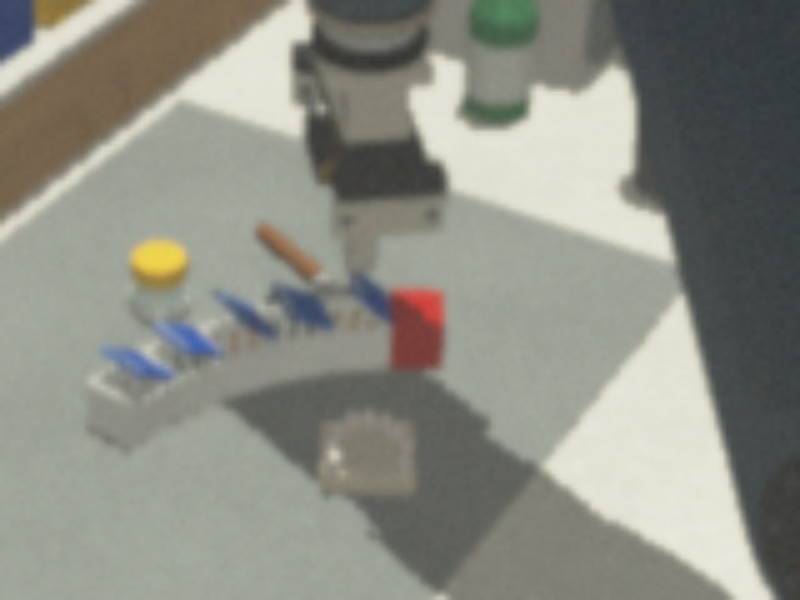

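```bash
python3 -m crank '[{"offset":[0,0.3,0.4],"rotation":[0,0,0]},{"offset":[0,0.3,0.9],"rotation":[0,0,0]},{"offset":[0,0.3,1.4],"rotation":[0,0,0]},{"offset":[0,0.2,1.9],"rotation":[0,0,0]},{"offset":[0,0.1,2.4],"rotation":[0,0,0]},{"offset":[0,0,2.9],"rotation":[0,0,0]},{"offset":[0,0,3.2],"rotation":[0,0,0]},{"offset":[0,0,3.35],"rotation":[0,0,0]}]'
python3 - <<'E'
from plan import *
plan([(hinge(2)+.024,.08),(hinge(2)+.024,.045),(hinge(2)+.024,.0405)])
f=r.grab_frame("side");cv2.imwrite("pics/s4.png",cv2.resize(f["img"][130:250,210:370],(800,600)))
E
```

```text
clock: 6.2
tool_pos: [0.4949, -0.0856, 0.226]
tool_rot: [0.907, -0.421, -0.002, 0.0]
wrist_force: [-5.6, 1.5, 21.3]
width: 0.0004
clock 6.2 tip [ 0.494  -0.0853  0.04  ] F [-5.57  1.47 21.3 ] w 0.0004
s-0.0222 z0.080 off [-0.36 -4.41 -4.01] rot [ 0.002  0.004 -0.17 ]
s-0.0222 z0.045 off [-0.35 -4.42 -0.51] rot [ 0.002  0.004 -0.17 ]
s-0.0222 z0.041 off [-0.35 -4.42 -0.06] rot [ 0.002  0.004 -0.17 ]
```

View pics/s4.png

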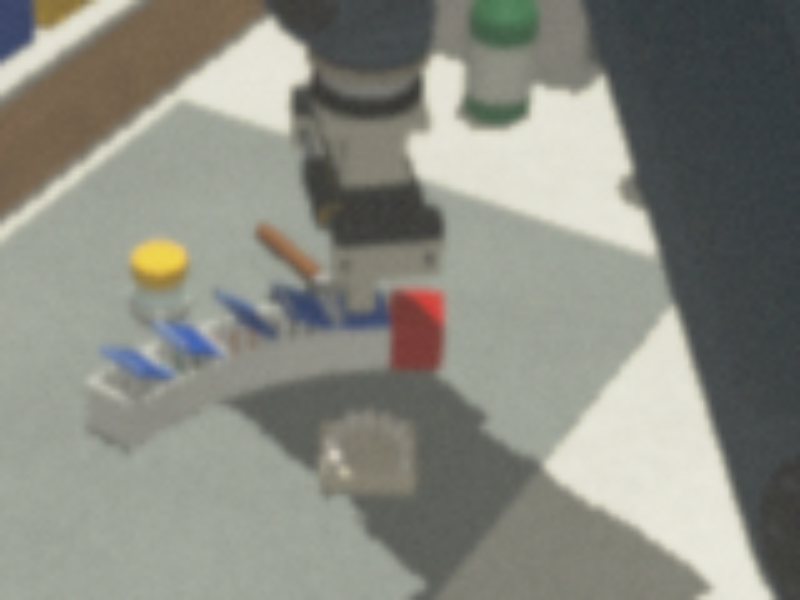

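```bash
python3 -m crank '[{"offset":[0,0,-1.5],"rotation":[0,0,0]},{"offset":[0,0,-3.5],"rotation":[0,0,0]},{"offset":[-0.1,-1.5,-3.7],"rotation":[0,0,-0.06]},{"offset":[-0.2,-3,-3.7],"rotation":[0,0,-0.12]},{"offset":[-0.36,-4.2,-3.7],"rotation":[0,0,-0.17]},{"offset":[-0.36,-4.2,-3.5],"rotation":[0,0,-0.17]},{"offset":[-0.36,-4.2,-3.0],"rotation":[0,0,-0.17]},{"offset":[-0.36,-4.2,-2.7],"rotation":[0,0,-0.17]}]'
python3 - <<'E'
from plan import *
plan([(hinge(2)+.024,.06),(hinge(2)+.024,.045),(hinge(2)+.024,.041)])
f=r.grab_frame("wrist");cv2.imwrite("pics/w5.png",f["img"])
E
```

```text
clock: 7.05
tool_pos: [0.5242, -0.0561, 0.2524]
tool_rot: [0.939, -0.343, -0.003, 0.0]
wrist_force: [-0.2, -0.4, -0.5]
width: 0.0005
clock 7.05 tip [ 0.5232 -0.0558  0.0664] F [-0.2  -0.38 -0.46] w 0.0005
s-0.0222 z0.060 off [ 0.06 -0.27  0.64] rot [ 0.003  0.005 -0.001]
s-0.0222 z0.045 off [ 0.07 -0.27  2.14] rot [ 0.003  0.005 -0.001]
s-0.0222 z0.041 off [ 0.07 -0.28  2.54] rot [ 0.003  0.005 -0.001]
```

View pics/w5.png

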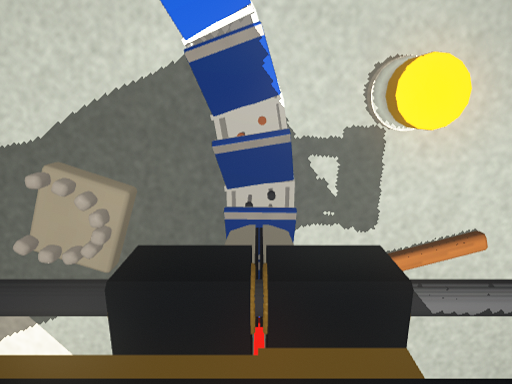

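The fingertips sit over lid 2, whose stripe is at row 212 and spans columns 225–297. Now I press it down gently.

```bash
python3 -m crank '[{"offset":[0.05,0,0.4],"rotation":[0.003,0.005,0]},{"offset":[0.05,-0.1,0.8],"rotation":[0.003,0.005,0]},{"offset":[0.05,-0.2,1.2],"rotation":[0.003,0.005,0]},{"offset":[0.05,-0.25,1.6],"rotation":[0.003,0.005,0]},{"offset":[0.05,-0.3,2.0],"rotation":[0.003,0.005,0]},{"offset":[0.05,-0.3,2.3],"rotation":[0.003,0.005,0]},{"offset":[0.05,-0.3,2.45],"rotation":[0.003,0.005,0]},{"offset":[0.05,-0.3,2.5],"rotation":[0.003,0.005,0]}]'
python3 - <<'E'
from plan import *
plan([(hinge(3)+.021,.08),(hinge(3)+.024,.045),(hinge(3)+.024,.041)])
f=r.grab_frame("side");cv2.imwrite("pics/s6.png",cv2.resize(f["img"][130:250,210:370],(800,600)))
E
```

```text
clock: 7.9
tool_pos: [0.5263, -0.0541, 0.2269]
tool_rot: [0.939, -0.343, -0.001, -0.0]
wrist_force: [0.0, 0.3, -0.1]
width: 0.0005
clock 7.9 tip [ 0.5262 -0.054   0.0409] F [ 0.02  0.28 -0.14] w 0.0005
s0.0188 z0.080 off [-0.3  -4.07 -3.91] rot [-0.     0.001 -0.159]
s0.0218 z0.045 off [-0.35 -4.36 -0.41] rot [-0.     0.001 -0.171]
s0.0218 z0.041 off [-0.35 -4.36 -0.01] rot [-0.     0.001 -0.171]
```

View pics/s6.png

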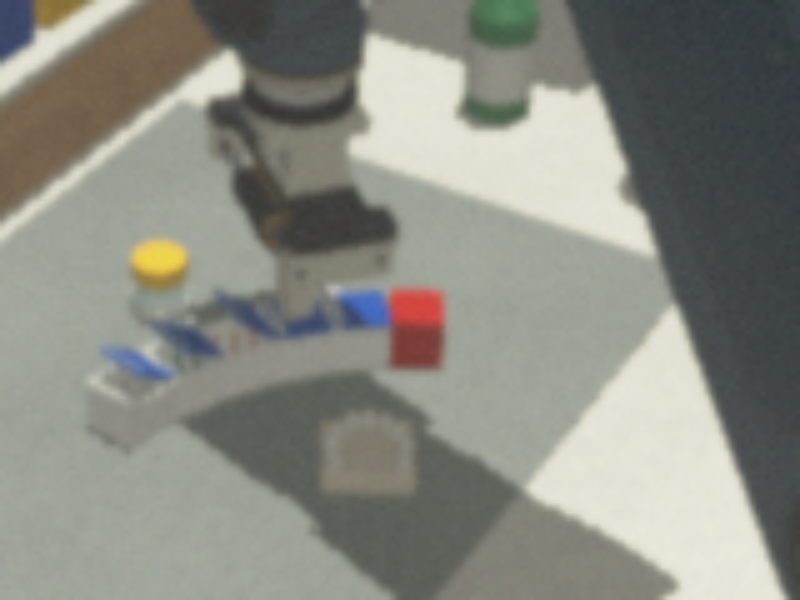

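```bash
python3 -m crank '[{"offset":[0,0,0.03],"rotation":[0,0,0]},{"offset":[0,0,0.06],"rotation":[0,0,0]},{"offset":[0,0,0.09],"rotation":[0,0,0]},{"offset":[0,0,0.11],"rotation":[0,0,0]},{"offset":[0,0,0.12],"rotation":[0,0,0]},{"offset":[0,0,0.12],"rotation":[0,0,0]},{"offset":[0,0,0.12],"rotation":[0,0,0]},{"offset":[0,0,0.12],"rotation":[0,0,0]}]'
python3 - <<'E'
from plan import *
plan([(hinge(3)+.021,.08),(hinge(3)+.024,.045),(hinge(3)+.024,.040)])
E
```

```text
clock: 8.75
tool_pos: [0.5264, -0.0541, 0.2263]
tool_rot: [0.939, -0.343, -0.0, -0.0]
wrist_force: [-2.8, 1.1, 6.7]
width: 0.0008
clock 8.75 tip [ 0.5263 -0.054   0.0403] F [-2.79  1.1   6.69] w 0.0008
s0.0188 z0.080 off [-0.31 -4.06 -3.97] rot [-0.     0.001 -0.159]
s0.0218 z0.045 off [-0.35 -4.35 -0.47] rot [-0.     0.001 -0.171]
s0.0218 z0.040 off [-0.35 -4.35  0.03] rot [-0.     0.001 -0.171]
```

```bash
python3 -m crank '[{"offset":[0,0,-1.5],"rotation":[0,0,0]},{"offset":[0,0,-3.5],"rotation":[0,0,0]},{"offset":[-0.1,-1.5,-3.8],"rotation":[0,0,-0.06]},{"offset":[-0.2,-3,-3.8],"rotation":[0,0,-0.12]},{"offset":[-0.3,-4.05,-3.8],"rotation":[0,0,-0.17]},{"offset":[-0.3,-4.05,-3.7],"rotation":[0,0,-0.17]},{"offset":[-0.3,-4.05,-3.5],"rotation":[0,0,-0.17]},{"offset":[-0.3,-4.05,-3.3],"rotation":[0,0,-0.17]}]'
python3 - <<'E'
from plan import *
plan([(hinge(3)+.021,.06),(hinge(3)+.024,.045),(hinge(3)+.024,.0397)])
f=r.grab_frame("wrist");cv2.imwrite("pics/w7.png",f["img"])
E
```

```text
clock: 9.55
tool_pos: [0.5499, -0.0216, 0.259]
tool_rot: [0.965, -0.263, -0.0, -0.0]
wrist_force: [-0.0, 0.3, 1.1]
width: 0.0001
clock 9.55 tip [ 0.5497 -0.0215  0.073 ] F [-0.02  0.28  1.07] w 0.0001
s0.0188 z0.060 off [ 0.   -0.06  1.3 ] rot [-0.     0.001  0.009]
s0.0218 z0.045 off [ 0.01 -0.36  2.8 ] rot [-0.     0.001 -0.002]
s0.0218 z0.040 off [ 0.01 -0.36  3.33] rot [-0.     0.001 -0.002]
```

View pics/w7.png

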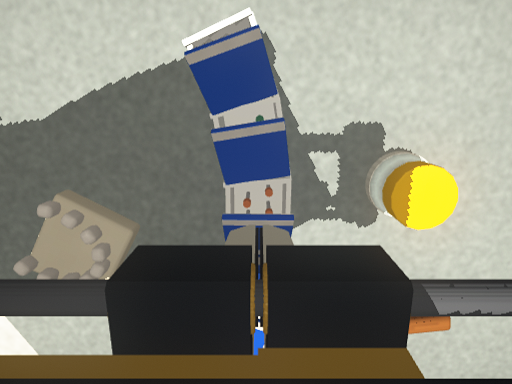

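The fingertips are over lid 3, whose stripe is at row 218. Pressing it down.

```bash
python3 -m crank '[{"offset":[0,0,0.6],"rotation":[0,0,0]},{"offset":[0,-0.1,1.2],"rotation":[0,0,0]},{"offset":[0,-0.2,1.8],"rotation":[0,0,0]},{"offset":[0,-0.3,2.3],"rotation":[0,0,0]},{"offset":[0,-0.35,2.8],"rotation":[0,0,0]},{"offset":[0,-0.35,3.1],"rotation":[0,0,0]},{"offset":[0,-0.35,3.25],"rotation":[0,0,0]},{"offset":[0,-0.35,3.32],"rotation":[0,0,0]}]'
python3 - <<'E'
from plan import *
plan([(hinge(4)+.021,.08),(hinge(4)+.024,.045),(hinge(4)+.024,.040)])
E
```

```text
clock: 10.4
tool_pos: [0.5516, -0.0186, 0.2262]
tool_rot: [0.965, -0.263, -0.001, -0.0]
wrist_force: [-5.5, 1.3, 15.5]
width: 0.0001
clock 10.4 tip [ 0.5513 -0.0184  0.0402] F [-5.45  1.3  15.5 ] w 0.0001
s0.0628 z0.080 off [-0.32 -4.09 -3.98] rot [ 0.     0.002 -0.16 ]
s0.0658 z0.045 off [-0.37 -4.39 -0.48] rot [ 0.     0.002 -0.171]
s0.0658 z0.040 off [-0.37 -4.39  0.02] rot [ 0.     0.002 -0.171]
```

```bash
python3 -m crank '[{"offset":[0,0,-1.5],"rotation":[0,0,0]},{"offset":[0,0,-3.5],"rotation":[0,0,0]},{"offset":[-0.1,-1.5,-3.8],"rotation":[0,0,-0.06]},{"offset":[-0.2,-3,-3.8],"rotation":[0,0,-0.12]},{"offset":[-0.32,-4.1,-3.8],"rotation":[0,0,-0.17]},{"offset":[-0.32,-4.1,-3.6],"rotation":[0,0,-0.17]},{"offset":[-0.32,-4.1,-3.2],"rotation":[0,0,-0.17]},{"offset":[-0.32,-4.1,-2.9],"rotation":[0,0,-0.17]}]'
python3 - <<'E'
from plan import *
plan([(hinge(4)+.021,.06),(hinge(4)+.024,.045),(hinge(4)+.024,.040)])
f=r.grab_frame("wrist");cv2.imwrite("pics/w8.png",f["img"])
f=r.grab_frame("side");cv2.imwrite("pics/s8.png",cv2.resize(f["img"][130:250,210:370],(800,600)))
E
```

```text
clock: 11.2
tool_pos: [0.5694, 0.0179, 0.2546]
tool_rot: [0.984, -0.181, -0.001, -0.0]
wrist_force: [0.7, -0.4, 0.1]
width: 0.0001
clock 11.2 tip [0.569  0.018  0.0686] F [ 0.72 -0.42  0.13] w 0.0001
s0.0628 z0.060 off [ 0.01 -0.05  0.86] rot [0.    0.002 0.009]
s0.0658 z0.045 off [ 0.02 -0.35  2.36] rot [ 0.     0.002 -0.003]
s0.0658 z0.040 off [ 0.02 -0.35  2.86] rot [ 0.     0.002 -0.003]
```

View pics/w8.png

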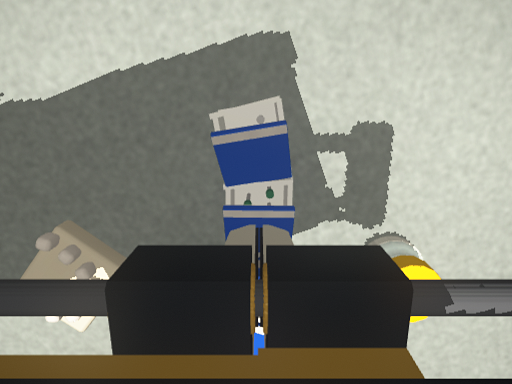

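View pics/s8.png

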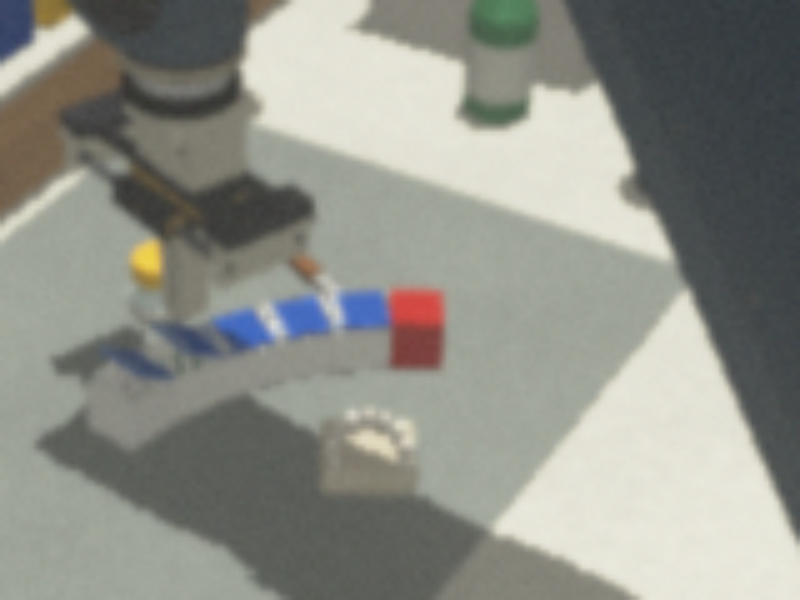

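Lids 1–3 lie flat and the box has not moved. Next is lid 4.

```bash
python3 -m crank '[{"offset":[0,0,0.5],"rotation":[0,0.002,0]},{"offset":[0,-0.1,1.0],"rotation":[0,0.002,0]},{"offset":[0,-0.2,1.5],"rotation":[0,0.002,0]},{"offset":[0,-0.3,2.0],"rotation":[0,0.002,0]},{"offset":[0,-0.35,2.4],"rotation":[0,0.002,0]},{"offset":[0,-0.35,2.7],"rotation":[0,0.002,0]},{"offset":[0,-0.35,2.8],"rotation":[0,0.002,0]},{"offset":[0,-0.35,2.84],"rotation":[0,0.002,0]}]'
python3 - <<'E'
from plan import *
plan([(hinge(5)+.021,.08),(hinge(5)+.024,.045),(hinge(5)+.024,.040)])
E
```

```text
clock: 12.1
tool_pos: [0.5705, 0.0213, 0.2263]
tool_rot: [0.984, -0.181, -0.001, 0.0]
wrist_force: [-2.7, 1.0, 7.0]
width: 0.0002
clock 12.1 tip [0.5703 0.0213 0.0403] F [-2.71  0.98  6.96] w 0.0002
s0.1068 z0.080 off [-0.31 -4.08 -3.97] rot [ 0.     0.001 -0.16 ]
s0.1098 z0.045 off [-0.36 -4.37 -0.47] rot [ 0.     0.001 -0.172]
s0.1098 z0.040 off [-0.36 -4.37  0.03] rot [ 0.     0.001 -0.172]
```

```bash
python3 -m crank '[{"offset":[0,0,-1.5],"rotation":[0,0,0]},{"offset":[0,0,-3.5],"rotation":[0,0,0]},{"offset":[-0.1,-1.5,-3.8],"rotation":[0,0,-0.06]},{"offset":[-0.2,-3,-3.8],"rotation":[0,0,-0.12]},{"offset":[-0.32,-4.1,-3.8],"rotation":[0,0,-0.17]},{"offset":[-0.32,-4.1,-3.6],"rotation":[0,0,-0.17]},{"offset":[-0.32,-4.1,-3.3],"rotation":[0,0,-0.17]},{"offset":[-0.32,-4.1,-3.0],"rotation":[0,0,-0.17]}]'
python3 - <<'E'
from plan import *
plan([(hinge(5)+.021,.06),(hinge(5)+.024,.045),(hinge(5)+.024,.040)])
f=r.grab_frame("wrist");cv2.imwrite("pics/w9.png",f["img"])
E
```

```text
clock: 12.9
tool_pos: [0.582, 0.0602, 0.2563]
tool_rot: [0.995, -0.097, -0.001, 0.0]
wrist_force: [0.3, -0.1, 0.4]
width: 0.0004
clock 12.9 tip [0.5818 0.0602 0.0703] F [ 0.33 -0.12  0.37] w 0.0004
s0.1068 z0.060 off [ 0.01 -0.03  1.03] rot [0.    0.001 0.008]
s0.1098 z0.045 off [ 0.01 -0.33  2.53] rot [ 0.     0.001 -0.003]
s0.1098 z0.040 off [ 0.01 -0.33  3.03] rot [ 0.     0.001 -0.003]
```

View pics/w9.png

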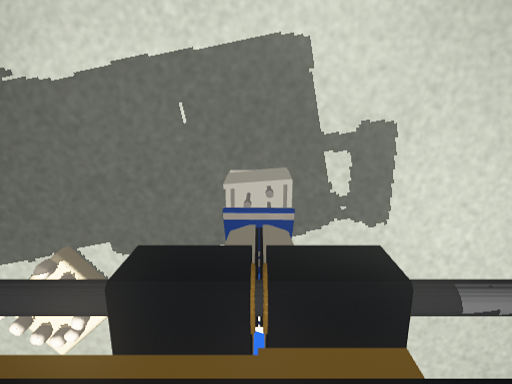

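Over lid 5, with its stripe at row 214 and its blue edge at row 210. Pressing it down.

```bash
python3 -m crank '[{"offset":[0,0,0.5],"rotation":[0,0.001,0]},{"offset":[0,-0.1,1.1],"rotation":[0,0.001,0]},{"offset":[0,-0.2,1.7],"rotation":[0,0.001,0]},{"offset":[0,-0.3,2.2],"rotation":[0,0.001,0]},{"offset":[0,-0.33,2.6],"rotation":[0,0.001,0]},{"offset":[0,-0.33,2.85],"rotation":[0,0.001,0]},{"offset":[0,-0.33,2.97],"rotation":[0,0.001,0]},{"offset":[0,-0.33,3.01],"rotation":[0,0.001,0]}]'
python3 - <<'E'
from workcell import r
print(r.read_state()["wrist_force"])
E
```

```text
clock: 13.75
tool_pos: [0.5825, 0.0635, 0.2262]
tool_rot: [0.995, -0.097, -0.001, 0.0]
wrist_force: [-3.8, 0.8, 11.4]
width: 0.0006
[-3.77407232  0.81141474 11.370893  ]
```

```bash
python3 -m crank '[{"offset":[0,0,-1.5],"rotation":[0,0,0]},{"offset":[0,0,-4.5],"rotation":[0,0,0]},{"offset":[0,0,-8],"rotation":[0,0,0]},{"offset":[0,2,-12],"rotation":[0,0,0]},{"offset":[0,5,-16],"rotation":[0,0,0]},{"offset":[0,8,-19],"rotation":[0,0,0]},{"offset":[0,11,-21],"rotation":[0,0,0]},{"offset":[0,14,-22],"rotation":[0,0,0]}]'
python3 -m crank '[{"offset":[0,0,0],"rotation":[0,0,0]},{"offset":[0,0,0],"rotation":[0,0,0]},{"offset":[0,0,0],"rotation":[0,0,0]},{"offset":[0,0,0],"rotation":[0,0,0]},{"offset":[0,0,0],"rotation":[0,0,0]},{"offset":[0,0,0],"rotation":[0,0,0]},{"offset":[0,0,0],"rotation":[0,0,0]},{"offset":[0,0,0],"rotation":[0,0,0]}]'
python3 - <<'E'
from plan import *
f=r.grab_frame("wrist")
v=cv2.resize(f["img"],None,fx=2.5,fy=2.5,interpolation=cv2.INTER_CUBIC)
u=v.copy()
for k in range(5):
    q=np.array(lidpts(b,k,0,o))[[0,2,6,4]]
    cv2.polylines(u,[np.round(proj(f,q)*2.5).astype(int)],True,(0,255,255),1)
q=[P(b,s,w_,.04) for s,w_ in((-.1275,-.02),(-.1275,.02),(-.0915,.02),(-.0915,-.02))]
cv2.polylines(u,[np.round(proj(f,q)*2.5).astype(int)],True,(0,255,0),1)
c=proj(f,P(b,0,0,.04))[0]*2.5;x=int(max(0,c[0]-400));y=int(max(0,c[1]-300))
cv2.imwrite("pics/wA.png",u[y:y+600,x:x+800])
f=r.grab_frame("side");cv2.imwrite("pics/sA.png",cv2.resize(f["img"][130:250,210:370],(800,600)))
E
```

```text
clock: 14.55
tool_pos: [0.5551, -0.0749, 0.4496]
tool_rot: [0.995, -0.097, 0.001, 0.0]
wrist_force: [0.8, -0.6, -0.1]
width: 0.0004
clock: 15.35
tool_pos: [0.5551, -0.0748, 0.4495]
tool_rot: [0.995, -0.097, 0.001, 0.0]
wrist_force: [-0.6, -0.6, 0.2]
width: 0.0005
```

View pics/wA.png

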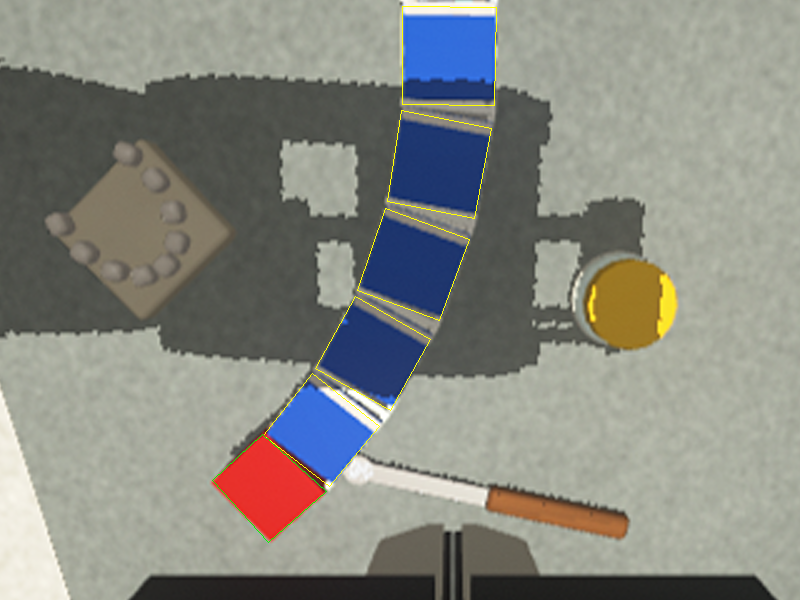

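View pics/sA.png

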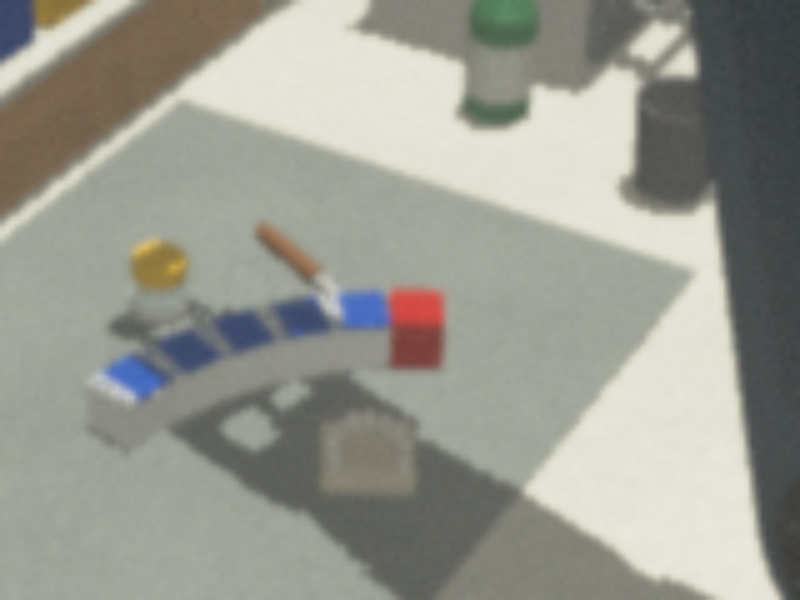

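All five lids match their shut outlines, and the box and bystanders are where they were. Handing in.

```bash
python3 -c "
from workcell import r
print(r.finish_job())"
```

```text
the job is handed in; nothing more can be done
None
```

I closed all five lids in order from the red end, pressing each one down near its free edge with the closed fingertips. I handed the job in at about 15.5 s, with the arm raised clear of everything. Instead of one unbroken stroke, I lifted the fingertips between lids, so as not to push the box along the bench.

**Last checks:** The wrist picture shows all five lids matching their shut outlines to about 1–2 mm, and the side picture shows the row flat. In those pictures the box, cast, jar and spatula had not visibly moved. I did not check the bowl, brush, bottle and cup, but the arm stayed well away from them.

**What was off:**
- **Lid 1:** this got the hardest press, about 21 N at the wrist, because my height was slightly low. The readings on the other lids were about 7 to 16 N, and the red block took about 11 N when I touched it to find its height.
- **Lid 2:** my first press gave no force reading, so I pressed about 1 mm further to be sure it was shut.
- **Box fit:** my fit of the box was about 1–2 mm off along the row, the same for every lid.

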